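# Start a spore test in the three-well reader

### The job

Start the spore test in the small three-well reader: press the cap that still stands up (the new vial's) fully home, then swing the lid shut and push its front edge down until the catch snaps and holds it, and last press and let go the start key straight in front of the new vial's well, no other key. Only touch and push: do not lift any vial, and leave the things round the reader where they stand.

Things in the scene. Friction and masses are not known exactly. Their poses are not given: they have to be found in the camera images.
- reader: White spore-test reader, 190 x 190 mm, fixed. Origin: centre of its underside, on the work surface; x to its back (hinge side), y to its left, z up. In front a panel sloping up to the back at 19 deg with three keys; behind it a deck 75 mm high with a metal block (top 78 mm) holding three wells at x 10, y +46, 0, -46 mm, 13.5 mm wide, floor 53 mm high, a vial in each, its key straight in front.
- lid (a joint): Lid angle in rad: 0 shut, 1.75 as it stands open at the start, leaning back 10 deg past upright against its stop. A light spring pushes it open (under 2 N at the edge), so it stays shut only once the catch has snapped: pressing the edge down rises to about 10 N some 7 mm above shut, snaps through, then stops hard and is held near 0.01.
- lid_edge (a point): Middle of the lid's front edge on its outer face: at x -23 mm, 104 mm high when shut, about 170 mm high when open. A finger lip 60 mm wide, 3 mm thick stands 8 mm out beyond it. The lid is 180 mm wide, 89 mm from hinge to edge; its outer face lies 20 mm off the hinge line. Open, that face looks back (+x): push it over from behind, near its edge, toward the robot, then down.
- lid_hinge (a point): Middle of the lid's hinge line: 66 mm behind the reader's origin, 84 mm high; the line runs along the reader's y.
- vial_new: The new vial: clear tube 12 mm wide, loose in its well (0.75 mm play all round), with a dark ribbed cap 16 mm wide. Origin: centre of the tube's foot, on the well's floor; z up along the tube. It stands in any of the three wells.
- new_cap (a joint): How far the new vial's cap is pressed on, in m: 0 standing up, 0.008 fully home. It slides against about 4 N of friction and stays where it is left.
- new_cap_top (a point): Centre of the top of the new vial's cap: 98.5 mm above the work surface at the start, 90.5 mm when fully home (level with the two other caps).
- vial_a: One of the two vials of tests already running: like the new one but with its cap home, top 90.5 mm above the work surface. Origin as for the new vial.
- vial_b: The other vial of a running test, same as vial_a.
- key_left_top (a point): Centre of the top of the start key in front of the left (y +46 mm) well: grey, 26 mm wide and 18 mm deep, its top 7 mm above the panel and tilted 19 deg toward the robot.
- key_middle_top (a point): Centre of the top of the start key in front of the middle well: grey, 26 mm wide and 18 mm deep, its top 7 mm above the panel and tilted 19 deg toward the robot.
- key_right_top (a point): Centre of the top of the start key in front of the right (y -46 mm) well: grey, 26 mm wide and 18 mm deep, its top 7 mm above the panel and tilted 19 deg toward the robot.
- key_left (a joint): Travel in m of the left key square to the panel: 0 out, 0.004 fully in at 4.8 N; counts as pressed from 0.0028; springs back.
- key_middle (a joint): Travel in m of the middle key square to the panel: 0 out, 0.004 fully in at 4.8 N; counts as pressed from 0.0028; springs back.
- key_right (a joint): Travel in m of the right key square to the panel: 0 out, 0.004 fully in at 4.8 N; counts as pressed from 0.0028; springs back.
- log_book: Black log book, 210 x 153 x 16 mm, lying to the right of the reader; leave it. Origin: centre of its underside.
- log_pen: White pen, 145 mm long, lying to the right of the reader; leave it. Origin: centre of its underside.
- kidney_dish: Shallow steel kidney dish, 95 x 201 x 33 mm, to the left of the reader; leave it. Origin: centre of its underside.
- marker: White marker pen with a red cap, 135 mm long, 17 mm thick, lying on the surface left of the kidney dish; leave it. Origin: centre of its underside.

How it is judged (in metres and radians):
On the way, in this order (a step that is already met when the one before it is completed fails the run):
1. the new vial's cap is pressed fully home while the lid is open (value of joint new_cap above 0.0065 m and value of joint lid above 1 rad), for 0.1 s.
2. the lid is shut (value of joint lid below 0.03 rad and value of joint new_cap above 0.0065 m), for 0.2 s.
3. the key in front of the new vial's well is pressed with the lid shut (value of joint lid below 0.03 rad and ((y of vial_new in the frame of reader above 0.03 m and value of joint key_left above 0.0028 m) or (y of vial_new in the frame of reader between -0.016 and 0.016 m and value of joint key_middle above 0.0028 m) or (y of vial_new in the frame of reader below -0.03 m and value of joint key_right above 0.0028 m))), for 0.05 s.
At the end, for the whole second after the job is handed in: The lid is held shut by its catch (angle under 0.03 rad), the new vial's cap is home (at least 6.5 of 8 mm), all keys are out again (under 1 mm), and all three vials stand in their wells (foot within 4 mm of the well floor, tilt under 0.2 rad) (all of step 2 and value of joint each of key_left, key_middle, key_right below 0.001 m and z of vial_new in the frame of reader between 0.049 and 0.057 m and angle between each of vial_new, vial_a, vial_b's own z axis and vertical below 0.2 rad and z of vial_a in the frame of reader between 0.049 and 0.057 m and z of vial_b in the frame of reader between 0.049 and 0.057 m); the robot touches nothing.
It fails at once if a key of another well is pressed (over 2 mm) ((not (y of vial_new in the frame of reader above 0.03 m) and value of joint key_left above 0.002 m) or (not (y of vial_new in the frame of reader between -0.016 and 0.016 m) and value of joint key_middle above 0.002 m) or (not (y of vial_new in the frame of reader below -0.03 m) and value of joint key_right above 0.002 m)).
It fails at once if a key is pressed (over 2 mm) before the lid is shut (value of joint lid above 0.05 rad and value of joint any of key_left, key_middle, key_right above 0.002 m).
It fails at once if a vial is lifted more than 7 mm off its well's floor (z of any of vial_new, vial_a, vial_b in the frame of reader above 0.06 m).
It fails at once if a thing beside the reader is moved more than 30 mm (distance of any of log_book, log_pen, kidney_dish, marker from where it was at the start of the episode above 0.03 m).
It also fails if it takes over 43 s, if anything falls off the work surface, if the arm or the gripper's body presses on something with over 40 N, if the wrist force passes 120 N, or if a joint passes its speed limit or range.

### The arm

A 6-joint arm with a two-finger parallel gripper is mounted at the origin on a cart in front of the work surface, level with it; the furniture and walls round the work are solid. World frame = base frame: x ahead of the robot, y to its left, z up, the work surface at z = 0. Lengths are in mm, angles in rad, forces in N, time in s.
With the tool pointing down it reaches from about 275 to 825 mm from the base axis. Payload 5.2 kg.
Tool frame: the origin (TCP) lies at the very end of the fingers, on their centre line; the grasp point (between the pads) lies 19 mm behind it; z points along the fingers, y is the line along which they close (so a half turn about z gives the same grasp; the last joint's range is limited). The gripper opens to 93 mm and grips with 3 to 60 N. Pads are 15 mm wide; open, the fingers measure 128 mm over their backs; the gripper's body (75 mm by 188 mm) begins 65 mm behind the grasp point.
Start: joints at [-1.386, 0.259, 1.535, -0, 1.348, -0.203], TCP at [208.005, -509.155, 218.653] pointing down, gripper open.
Joint ranges: [-3.14, 3.14], [-0.91, 2.08], [0.19, 2.58], [-1.22, 4.36], [0.22, 2.71], [-3.12, 3.12]. Speed limits (rad/s): [2.57, 2.57, 3.14, 3.14, 3.14, 3.14].

### API

Orientations are given as [roll, pitch, yaw] about the fixed x, y, z axes, in that order (R = Rz(yaw) Ry(pitch) Rx(roll)).
In Python, from bench import robot, cams gives the robot as it stands (robot), with the cameras (cams). Calls block until the motion is done:
- robot.move_ptp(position, orientation): joint-space move of the TCP to a pose.
- robot.move_linear(position, ori=None, speed=150, f_stop=None): straight line of the TCP; ori=None keeps the orientation; speed is the mean speed in mm/s. With f_stop (N) it stops when the force on the tool has changed by that much, and returns True; else False.
- robot.move_j(angles): joint-space move.
- robot.move_gripper(opening): opening from 0.0 (shut) to 1.0 (fully open); the grip force is fixed at half the most; returns when the fingers have stopped.
- robot.sleep(seconds).
- robot.inverse_kinematics(position, orientation): joint angles nearest the present ones, or None.
- cams.get_image(name): name is "scene" or "top" or "wrist"; returns a dict with "img" (384x512x3 uint8, blue, green, red), "fovy" (degrees; the focal length in pixels is half the picture's height over the tangent of half this angle, whatever the lens; pixels are square), "cx", "cy" (the principal point, pixels), "eye" and "orientation" of the camera in the world. Camera axes: x right, y down, z forward; pixel columns grow to the right and rows downward; lengths in mm; the calibration is good to about 2 mm. A picture is of the moment at which its call begins. There is no depth.
A pose or a line that the arm cannot do raises robot.MotionError and nothing moves.
- robot.hand_in(): hands the job in; it is judged then, once.
Readings, each from a call of its own:
- robot.current_t(): time.
- robot.current_qpos(): joint angles.
- robot.current_joint_vel(): joint speeds.
- robot.current_joint_efforts(): joint torques, N m.
- robot.current_tcp_pos(): TCP position.
- robot.current_eef_rot(): TCP orientation.
- robot.current_contact_force(): force on the tool from outside, world axes, zero at the start.
- robot.current_ft_torque(): the same for the moment, N m.
- robot.current_gripper_width(): opening from 0.0 (shut) to 1.0 (fully open).
- robot.current_finger_force(): force on a finger pad.
Only numpy, scipy, OpenCV 4.12 (cv2) and the standard library are available. Lean on these libraries where they do the work, as an engineer would, in place of code of your own. Each camera call takes 0.05 s, during which the arm holds its last target. There are 200 camera calls.

## Working session

There is one attempt and no reset: what is moved stays moved. The work goes in short steps, each a Python script; the robot and the scene stay as the last script left them, time stands still between calls to the robot, and variables do not carry over. Pictures are saved under pics/ and viewed, at most 10 in all, crops included, and the job is handed in when it is done.

```bash
ls; mkdir -p pics; python3 - <<'E'
from bench import robot, cams
import cv2,pickle
d={}
for n in("scene","top","wrist"):
    d[n]=cams.get_image(n); i=d[n]; cv2.imwrite(f"pics/{n}0.png",i["img"]); print(n,i["fovy"],i["cx"],i["cy"],i["eye"],i["orientation"])
pickle.dump(d,open("d0.pkl","wb")); print(robot.current_t(),robot.current_eef_rot())
E
```

```text
bench.py
pics
scene 51.55039744043152 255.88566102978052 188.79791460092673 [-80.75895407 626.00600607 865.77308738] [-2.27289481  0.02049194 -2.26131625]
top 46.2854914479272 256.423894583462 193.69959535248864 [ 445.02271576   50.87052745 1288.62588327] [-3.01106424  0.01319762 -1.5838276 ]
wrist 64.9139201587687 255.0938693837345 197.81851597985778 [ 284.43189311 -476.9112794   383.38040464] [ 2.84424939e+00  1.64092701e-03 -1.18337111e+00]
0.15 [-3.14012180e+00 -2.76719350e-04  3.87797925e-01]
```

View pics/top0.png

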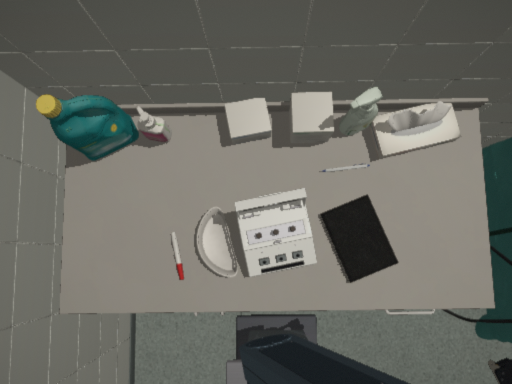

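View pics/scene0.png

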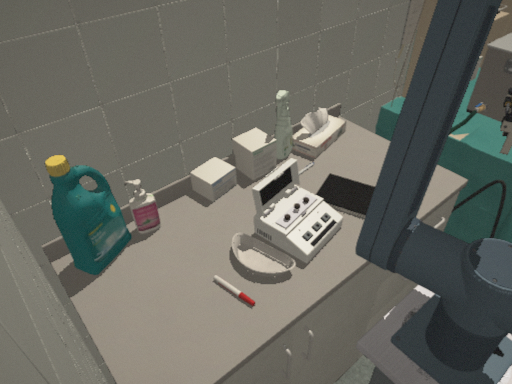

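The top view shows the reader at about (276,235), with its keys at (264,261), (281,258) and (297,255) and its caps at (258,236), (275,233) and (292,229). The lid is open at the far side, the dish is on the left and the book on the right. Next I'll get a rough pose and take wrist-camera close-ups.

```bash
cat > h.py <<'E'
import numpy as np,cv2
from scipy.spatial.transform import Rotation as Ro
def ray(c,p):
    f=192/np.tan(np.radians(c["fovy"])/2)
    d=Ro.from_euler("xyz",c["orientation"]).apply([(p[0]-c["cx"])/f,(p[1]-c["cy"])/f,1])
    return np.array(c["eye"]),d/np.linalg.norm(d)
def onz(c,p,z):
    e,d=ray(c,p); return e+d*(z-e[2])/d[2]
def tri(obs):
    A=np.zeros((3,3));b=np.zeros(3)
    for c,p in obs:
        e,d=ray(c,p);M=np.eye(3)-np.outer(d,d);A+=M;b+=M@e
    x=np.linalg.solve(A,b)
    return x,[float(np.linalg.norm(np.cross(x-ray(c,p)[0],ray(c,p)[1]))) for c,p in obs]
def proj(c,X):
    f=192/np.tan(np.radians(c["fovy"])/2)
    q=Ro.from_euler("xyz",c["orientation"]).inv().apply(np.array(X)-c["eye"])
    return q[0]/q[2]*f+c["cx"],q[1]/q[2]*f+c["cy"]
E
python3 - <<'E'
from h import *
from bench import robot, cams
import pickle
d=pickle.load(open("d0.pkl","rb"))["top"]
C=np.array([onz(d,p,90) for p in((258,236),(275,233),(292,229))]);print(C)
v=C[0]-C[2];yaw=np.arctan2(-v[0],v[1]);print(yaw)
# look from the robot side: put tool so camera sees reader
m=C[1]
Rz=Ro.from_euler("z",yaw)
q0=robot.current_qpos()
for k,(dx,dy) in enumerate(((-60,-60),(-60,60))):
    p=m+Rz.apply([dx,dy,0]);p[2]=300
    for yy in(0,np.pi):
        print(k,yy,robot.inverse_kinematics(list(p),[np.pi,0,yaw+yy]))
# camera offset in tool frame
w=pickle.load(open("d0.pkl","rb"))["wrist"]
T=Ro.from_euler("xyz",[-3.14012,-2.767e-4,.3878])
print(T.inv().apply(np.array(w["eye"])-[208.005,-509.155,218.653]),(T.inv()*Ro.from_euler("xyz",w["orientation"])).as_matrix().round(2))
E
```

```text
[[489.10820886  61.92656175  90.        ]
 [496.4449317   16.61140001  90.        ]
 [506.44229646 -28.79912751  90.        ]]
0.1887852123578973
0 0 [-3.66515692e-01  3.24403890e-02  1.60626581e+00 -4.44089210e-16
  1.50288645e+00  1.01549542e+00]
0 3.141592653589793 [-0.36651569  0.03244039  1.60626581  0.          1.50288645 -2.12609723]
1 0 [-1.10264034e-01 -7.83843426e-03  1.64717379e+00 -4.44089210e-16
  1.50225729e+00  1.27174708e+00]
1 3.141592653589793 [-0.11026403 -0.00783843  1.64717379  0.          1.50225729 -1.86984557]
[  82.99030609   -1.19092197 -164.70287231] [[-0.   -0.96 -0.29]
 [ 1.   -0.   -0.  ]
 [ 0.   -0.29  0.96]]
```

```bash
python3 - <<'E'
from h import *
from bench import robot, cams
import pickle
m=np.array([496.4,16.6,0]);yaw=.189;Rz=Ro.from_euler("z",yaw);W=[]
robot.move_gripper(0.0)
for k,(dx,dy) in enumerate(((20,-50),(20,50))):
    p=m+Rz.apply([dx,dy,0]);p[2]=270
    robot.move_ptp(list(p),[np.pi,0,yaw+np.pi]); robot.sleep(.3)
    W.append(cams.get_image("wrist")); cv2.imwrite(f"pics/w{k}.png",W[-1]["img"])
print(robot.current_t())
pickle.dump(W,open("w.pkl","wb"))
E
```

```text
4.8583
```

View pics/w0.png

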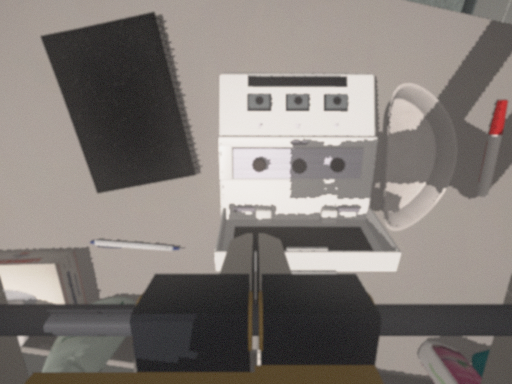

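View pics/w1.png

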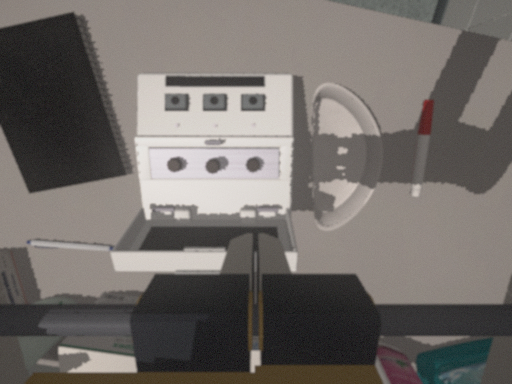

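The wrist views are rotated 180°. The caps are at about (259,164), (299,166), (338,165) in w0 and (175,164), (213,166), (253,164) in w1, and the keys are at y≈102. I'll segment the blobs and triangulate them.

```bash
python3 - <<'E'
from h import *
import pickle
W=pickle.load(open("w.pkl","rb"))
def blobs(i,r,th,amin,amax):
    x0,y0,x1,y1=r
    g=cv2.cvtColor(i["img"],cv2.COLOR_BGR2GRAY)[y0:y1,x0:x1]
    n,l,s,c=cv2.connectedComponentsWithStats((g<th).astype(np.uint8))
    return sorted([(c[k][0]+x0,c[k][1]+y0,*s[k][2:].tolist()) for k in range(1,n) if amin<s[k][4]<amax])
cap=[blobs(W[0],(232,146,362,184),95,60,900),blobs(W[1],(150,146,280,184),95,60,900)]
key=[blobs(W[0],(240,90,360,114),140,150,900),blobs(W[1],(155,90,275,114),140,150,900)]
for nm,B in(("cap",cap),("key",key)):
    print(*[[tuple(round(float(v),1) for v in b) for b in q] for q in B],sep="\n")
    for a,b in zip(*B): x,e=tri([(W[0],a[:2]),(W[1],b[:2])]);print(nm,x.round(1),np.round(e,2))
a=np.hstack([cv2.resize(W[0]["img"][85:190,228:368],None,fx=2.8,fy=2.8,interpolation=2),cv2.resize(W[1]["img"][85:190,145:285],None,fx=2.8,fy=2.8,interpolation=2)])
cv2.imwrite("pics/z.png",a)
E
```

```text
[(299.1, 165.8, 14.0, 14.0, 146.0), (337.3, 164.6, 14.0, 14.0, 155.0)]
[(253.1, 163.9, 12.0, 13.0, 110.0)]
cap [ 548.6   72.7 -207.3] [1.95 1.95]
[(259.2, 102.2, 24.0, 16.0, 350.0), (297.1, 102.4, 23.0, 16.0, 363.0), (335.1, 102.5, 24.0, 16.0, 368.0)]
[(176.7, 102.0, 25.0, 17.0, 398.0), (214.6, 102.0, 25.0, 17.0, 403.0), (252.7, 102.3, 25.0, 17.0, 393.0)]
key [441.  -39.3  53.6] [0.08 0.08]
key [432.7   5.6  53.4] [0.23 0.23]
key [424.3  50.8  52.9] [0.1 0.1]
```

View pics/z.png

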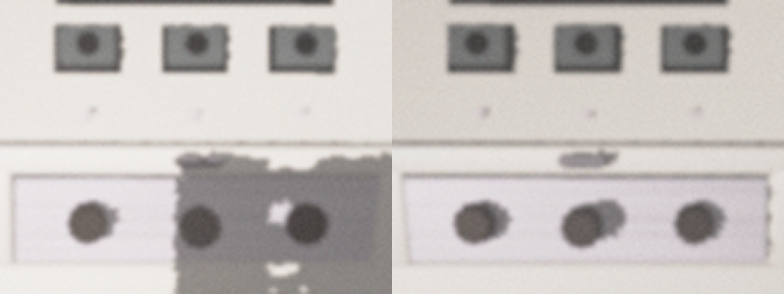

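```bash
python3 - <<'E'
from h import *
import pickle
W=pickle.load(open("w.pkl","rb"))
A=[(89,222),(201,227),(307,223)];B=[(82,222),(190,226.5),(303,222)]
yaw=np.arctan2(16.7,90.1);Rz=Ro.from_euler("z",yaw)
K=np.array([432.7,5.2,53.3]);print("yaw",yaw)
for a,b in zip(A,B):
    pa=(a[0]/2.8+227.7,a[1]/2.8+84.7);pb=(b[0]/2.8+144.7,b[1]/2.8+84.7)
    x,e=tri([(W[0],pa),(W[1],pb)]);print(x.round(1),np.round(e,2),Rz.inv().apply(x-K).round(1))
    for z in(90.5,98.5): print(z,*[Rz.inv().apply(onz(w,p,z)-K).round(1)[:2] for w,p in zip(W,(pa,pb))])
E
```

```text
yaw 0.18326978713635364
[508.7 -26.3  88.1] [0.01 0.01] [ 69.  -44.8  34.8]
90.5 [ 68.6 -44.9] [ 68.5 -44.2]
98.5 [ 67.1 -45. ] [ 67. -42.]
[501.   18.7  94.4] [0.1 0.1] [69.6  0.9 41.1]
90.5 [70.5  1.5] [70.3  0.3]
98.5 [68.9  0.3] [68.7  1.5]
[492.6  64.1  83.9] [0.19 0.19] [69.7 47.  30.6]
90.5 [68.6 45.1] [68.2 47. ]
98.5 [67.1 42.9] [66.7 47.1]
```

Middle cap: placing it at z=98.5 mm lines it up with its neighbours at 90.5 mm. It also triangulates highest and casts the longest shadow, so the new vial is in the middle well. Pressing its cap now.

```bash
cat >> h.py <<'E'
YAW=.1833; ORI=[np.pi,0,YAW+np.pi]
O=np.array([432.7,5.2,0])+Ro.from_euler("z",YAW).apply([58.7,.5,0])
def w(x,y,z): return list(O+Ro.from_euler("z",YAW).apply([x,y,z]))
E
python3 - <<'E'
from h import *
from bench import robot, cams
robot.move_ptp(w(10,0,125),ORI)
f0=robot.current_contact_force()
print(robot.move_linear(w(10,0,86),speed=30,f_stop=18),robot.current_tcp_pos(),robot.current_contact_force()-f0)
robot.move_linear(w(10,0,200),speed=150)
robot.move_linear(w(-10,60,270),speed=250)
i=cams.get_image("wrist");cv2.imwrite("pics/w3.png",i["img"][60:320])
print(robot.current_t(), O, i["img"].shape)
E
```

```text
True [501.01570266  18.06830781  90.77923253] [-1.87798905  0.68826616  5.71826327]
8.0583 [490.32549292  16.39118252   0.        ] (384, 512, 3)
```

View pics/w3.png

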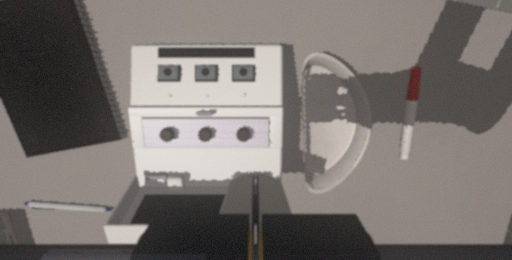

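The tool stopped at z=90.8 mm, and all three caps now line up at row 134. Now the lid, pushed over from behind.

```bash
python3 - <<'E'
from h import *
from bench import robot, cams
def P(t,r=81): return w(66-r*np.cos(t)+20*np.sin(t)+7.5,0,84+r*np.sin(t)+20*np.cos(t))
robot.move_linear(w(135,0,255),ORI,speed=250)
robot.move_linear(w(128,0,157),speed=150)
for t in(1.75,1.5,1.25,1.0,.75,.5,.3,.15):
    s=robot.move_linear(P(t),speed=80,f_stop=25)
    print(t,s,robot.current_tcp_pos()-np.array(P(t)),robot.current_contact_force().round(1))
    if s: break
else:
    p=P(0);p[2]-=4
    print(robot.move_linear(p,speed=25,f_stop=32),robot.current_tcp_pos(),P(0),robot.current_contact_force().round(1))
print(robot.current_t())
E
```

```text
1.75 False [ 0.4664744  -0.03218035  1.02302395] [0.2 0.3 0.9]
1.5 False [-0.06983678 -0.00331373  0.29683796] [1.7 1.1 0.5]
1.25 False [0.02963517 0.01600906 0.05243668] [ 1.1  0.2 -0.1]
1.0 False [0.13396521 0.03859002 0.05830354] [0.8 0.2 1.4]
0.75 False [0.13336344 0.0372535  0.06718943] [ 0.3 -0.3  0.7]
0.5 False [0.0500215  0.00744823 0.04567517] [ 0.2 -0.5  1.3]
0.3 False [-0.17936474  0.02566969 -0.10550944] [0.  0.6 2.1]
0.15 False [-0.30513527  0.04867025 -0.20027007] [-0.5  0.4  0.7]
False [483.4555666   14.91432887 101.60495956] [np.float64(482.95113637084415), np.float64(15.024117947114707), np.float64(103.99999999999999)] [-5.8  1.6 16.5]
13.5667
```

```bash
python3 - <<'E'
from h import *
from bench import robot, cams
p=robot.current_tcp_pos();p[2]=94
print(robot.move_linear(list(p),speed=25,f_stop=22),robot.current_tcp_pos(),robot.current_contact_force().round(1))
robot.move_linear(w(-8,0,180),speed=120)
robot.move_linear(w(20,60,270),speed=250);robot.sleep(.2)
i=cams.get_image("wrist");s=cams.get_image("scene")
a=s["img"][150:270,220:360]
cv2.imwrite("pics/w4.png",np.hstack([i["img"],cv2.resize(a,(280,384))]))
print(robot.current_t())
E
```

```text
True [483.18728276  14.79209664  99.23694725] [-7.8  1.1 29.7]
15.5833
```

View pics/w4.png

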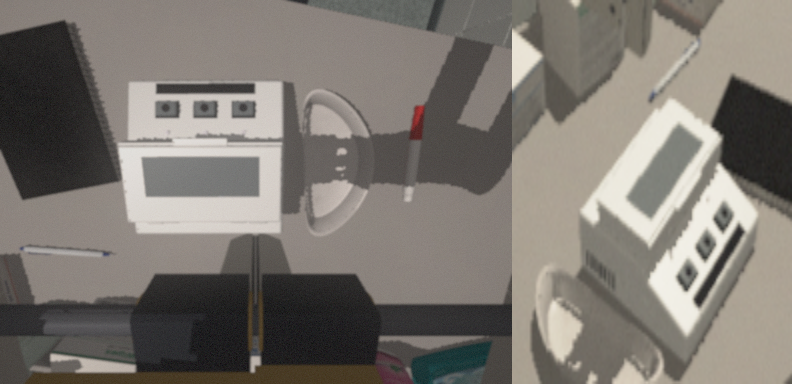

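The lid stays shut after release, with its front edge at row 142, and the keys are clear at row 108. Pressing the middle key square to the panel.

```bash
python3 - <<'E'
from h import *
from bench import robot, cams
Rz=Ro.from_euler("z",YAW);a=np.radians(19)
R=Rz*Ro.from_euler("y",-a)*Ro.from_euler("z",np.pi)*Ro.from_euler("x",np.pi)
ori=list(R.as_euler("xyz"));d=R.apply([0,0,1]);print(ori,d)
K=np.array([432.7,5.5,53.3])
robot.move_ptp(list(K-d*80),ori)
robot.move_linear(list(K-d*12),speed=100)
robot.sleep(.2);f0=robot.current_contact_force()
print(robot.move_linear(list(K+d*7),speed=15,f_stop=9))
robot.sleep(.2)
q=robot.current_tcp_pos();print(q,(q-K)@d,robot.current_contact_force()-f0)
robot.move_linear(list(K-d*80),speed=100)
robot.move_linear(list(K-d*80+np.array([-30,0,120])),speed=200);robot.sleep(.2)
i=cams.get_image("wrist");s=cams.get_image("scene");t=cams.get_image("top")
cv2.imwrite("pics/w5.png",np.hstack([cv2.resize(t["img"][170:300,150:410],(400,200)),cv2.resize(s["img"][150:270,220:360],(233,200))]))
print(robot.current_t())
E
```

```text
[np.float64(3.1415926535897927), np.float64(0.33161255787892263), np.float64(-2.9582926535897935)] [ 0.32011409  0.05934303 -0.94551858]
True
[431.53085444   5.22156242  57.29885471] -4.17177469782642 [-5.61749485 -0.99513946 10.61703881]
20.3083
```

View pics/w5.png

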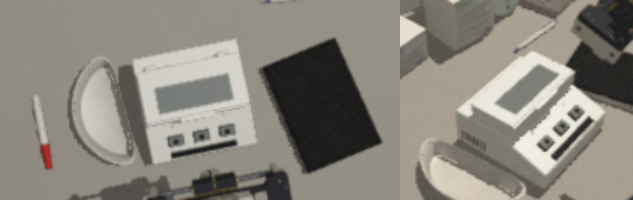

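The press stopped about 4 mm earlier than estimated. I'll press again in steps and log the force profile to confirm the key really bottoms.

```bash
python3 - <<'E'
from h import *
from bench import robot, cams
Rz=Ro.from_euler("z",YAW);a=np.radians(19)
R=Rz*Ro.from_euler("y",-a)*Ro.from_euler("z",np.pi)*Ro.from_euler("x",np.pi)
ori=list(R.as_euler("xyz"));d=R.apply([0,0,1])
K=np.array([432.7,5.5,53.3])
robot.move_ptp(list(K-d*40),ori)
robot.move_linear(list(K-d*13),speed=100);robot.sleep(.2);f0=robot.current_contact_force()
for s in np.arange(-11,7,1.0):
    st=robot.move_linear(list(K+d*s),speed=20,f_stop=15);robot.sleep(.1)
    F=-(robot.current_contact_force()-f0)@d
    print(s,st,round(float((robot.current_tcp_pos()-K)@d),2),round(float(F),1))
    if st or F>14: break
robot.sleep(.2)
robot.move_linear(list(K-d*80),speed=100)
robot.move_linear(list(K-d*80+np.array([-30,0,120])),speed=200)
print(robot.current_t())
E
```

```text
-11.0 False -11.01 -0.9
-10.0 False -9.95 -1.1
-9.0 False -8.98 -1.0
-8.0 False -8.04 0.7
-7.0 False -7.03 2.2
-6.0 False -6.02 2.9
-5.0 False -5.03 2.3
-4.0 False -4.21 9.3
-3.0 False -3.87 27.8
26.65
```

The profile fits the key: spring force rises from about -8.3 mm to -4.3 mm, which is 4 mm of travel, then a hard stop. The last pictures show the lid shut and nothing moved.

```bash
python3 -c "
from bench import robot, cams
print(robot.hand_in())"
```

```text
the job is handed in; nothing more can be done
None
```

The job is handed in, verdict not shown: new vial's cap (middle well) pressed home, lid stayed shut on release, and the middle key pressed to its stop and let go (twice, the second to confirm full travel), all in about 27 s.

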